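Fold the beech clacker and put it back in the pull-out tray

TASK

The hinged beech clacker has been left open on the toy shelf. Fold it shut, then set it, standing on edge just as it lies now, down on the floor of the long pocket of the pull-out tray and let go. Leave the ball, the prism and the cups where they are.

Things in the scene. Friction and masses are not known exactly. Their poses are not given: they have to be found in the camera images.
- clacker: Beech clacker, about 0.23 kg: two boards 150 mm long, 34 mm high, on edge, joined at one end by an upright brass pin (10 mm). Folded: 158 x 32 x 34 mm. Origin: underside, middle of the folded outline; x along the thick board to the pin (axis at x 78, y 4 mm), z up. Thick board (20 mm, heavier, fixed in this frame): y -16 to 4 mm. Thin board (12 mm): y 4 to 16 mm when folded, swings to +y.
- leaf (a joint): Angle q of the clacker's thin board about the pin: 0 = folded against the thick board (stop), up to 2.0 rad; starts 0.7 to 1.5. Its inner face runs from the pin along (-cos q, sin q) in clacker x, y; its outer face lies 12 mm outside that. Slightly stiff: stays where left; about 1 N sideways near the free end swings it.
- pocket (a point): Centre of the floor of the long grey-lined pocket of the fixed, low beech pull-out tray. Pocket 56 mm (its x) by 180 mm (its y); floor 5 mm above the shelf top, walls 14 mm above the floor, 5 mm thick. x points to two squarish pockets and the white sleeve (40 mm high, 130 to 205 mm along x); z up. The clacker goes in along y, either end first.
- ball: Bystander: ridged green silicone ball, 70 mm across, 63 mm high, with a small flat foot; origin at the centre of its underside.
- prism: Bystander: frosted glass prism standing upright, triangular, about 60 mm wide, 55 mm high; origin at the centre of its underside.
- cups: Bystander: three pale blue ceramic cups nested upright, 76 mm across, 65 mm high; origin at the centre of the underside.
Things that resemble listed ones, but are neither listed nor needed, are in the scene too. There is more than one size of the clacker; the one meant has the size given above.

How it is judged:
By the outcome, as a careful person would: the job done as asked, in the order asked, and still so for the second after the job is handed in, with the robot touching nothing.
It also fails if it takes over 54 s, if anything falls off the work surface, if the arm or the gripper's body presses on something with over 40 N, if the wrist force passes 120 N, or if a joint passes its speed limit or range.

ROBOT

A 6-joint arm with a two-finger parallel gripper is mounted at the origin on the work surface. World frame = base frame: x ahead of the robot, y to its left, z up, the work surface at z = 0. Lengths are in m, angles in degrees, forces in N, time in s.
With the tool pointing down it reaches from about 0.4 to 0.825 m from the base axis. Payload 7 kg.
Tool frame: the origin (TCP) lies at the very end of the fingers, on their centre line; the grasp point (between the pads) lies 19 mm behind it; z points along the fingers, y is the line along which they close (so a half turn about z gives the same grasp; the last joint's range is limited). The gripper opens to 88 mm and grips with 3 to 60 N. Pads are 19 mm wide; open, the fingers measure 130 mm over their backs; the gripper's body (78 mm by 193 mm) begins 47 mm behind the grasp point.
Start: joints at [85.09, 20.546, 0.682, 0, -70.136, -16.507], TCP at [0.246, 0.628, 0.227] pointing down, gripper open.
Joint ranges: [-176.03, 176.03], [-82.01, 121.73], [-58.28, 71.71], [-173.87, 95.51], [-174.79, -0.11], [-173.66, 173.66]. Speed limits (degrees/s): [136.94, 136.94, 172.46, 180, 180, 180].

INTERFACE

Orientations are given as [roll, pitch, yaw] about the fixed x, y, z axes, in that order (R = Rz(yaw) Ry(pitch) Rx(roll)).
In Python, from plant import ctrl gives the robot as it stands.
- The arm moves only by the tool carry_out, never from a script. Its argument "deltas" is a list that holds one entry, the list of rows, each a list of 5 numbers: the shift along the tool's x, y, z scaled (see below), then the turn about the tool's z scaled (see below), then the opening, from -1 (shut) to 1 (fully open). A call has 1 to 5 rows; each row is the pose to reach, as a shift and turn from the pose commanded when the call began, along the tool's axes at that moment, turning the shorter way round; what a row does not reach only later rows make up. The controller multiplies each number of a shift by 20 cm and each number of a turn by 2 pi rad. A row lasts 1/10 s, in which the tool goes at most 50 mm and 8.59 degrees, less where a joint would pass 70% of its speed; a pose out of reach is approached as far as the arm can. A call with a number of a shift or a turn outside -1 to 1 is refused whole. A call with a gripper value outside its range is refused whole. The fingers move at their own pace and stop on an object; the grip force is fixed at half the most. Time passes only in rows, so rows that repeat a pose let the fingers close. It gives the time, the measured TCP pose, the force, the opening and the grip force at its end, in the units of the state.
- ctrl.get_obs(): the state, without advancing time (a new reading comes with each control period).
- ctrl.snapshot(name): name is "scene" or "top" or "wrist"; returns a dict with "color" (400x640x3 uint8, red, green, blue), "camera_matrix" (3x3 intrinsics, pixels), "R" (3x3) and "t" (3): a world point X has camera coordinates R X + t. Camera axes: x right, y down, z forward; pixel columns grow to the right and rows downward; lengths in m; the calibration is good to about 2 mm. The wrist camera is an equidistant fisheye: a pixel r from the principal point sees the ray r / f radians off the axis. A picture is of the moment at which its call begins. There is no depth.
- ctrl.close_job(): hands the job in; it is judged then, once.
Trained networks look in a picture, given as the dict that the camera call returned (one of the last four; its "shot" number tells which), for a name from the list of things; names that differ only in an ending like _2 or _b are one class to them, and where a whole thing is asked for, a point or a joint stands for the part that bears it (a point fixed in the world has none). Each returns a list of dicts, best first, with "p" (0 to 1); they miss things now and then, are a little off and sometimes report something else, mostly with a low value. They report only what shows in the picture. A call takes as long as a camera call. They do not tell look-alikes from the thing itself.
- ctrl.search_frame(picture, name): "centre" ([column, row] in pixels, amid what is visible of it).
- ctrl.silhouettes(picture, name): "mask" (400x640 bool, what is visible of it) and "centre" ([column, row] in pixels, amid what is visible of it).
- ctrl.spot_point(picture, name): "centre" ([column, row] in pixels: a listed point, or the origin of a listed thing).
The state is a dict: "clock": time; "joint_pos": joint angles; "qvel": joint speeds; "tau": joint torques, N m; "tool_pos": TCP position; "orientation": TCP orientation; "force": force on the tool from outside, world axes, zero at the start; "moment": the same for the moment, N m; "opening": finger opening in m; "gripper_force": force on a finger pad.
Only numpy, scipy, OpenCV 4.12 (cv2) and the standard library are available. Lean on these libraries where they do the work, as an engineer would, in place of code of your own. Each camera call takes 0.05 s, during which the arm holds its last target. There are 200 camera calls.

## Working session

There is one attempt and no reset: what is moved stays moved. The work goes in short steps, Python scripts to look and compute and a tool call to move; the robot and the scene stay as the last step left them, time stands still between calls to the robot, and variables do not carry over. Pictures are saved under pics/ and viewed, at most 13 in all, crops included, and the job is handed in when it is done.

Besides the shell and the picture viewer there is one more tool, called after "Call:" as name(argument=value, ...) on one line, values as JSON. carry_out: Moves the arm, as the interface text tells. Its arguments: {"type":"object","properties":{"deltas":{"type":"array"}},"required":["deltas"]}

```bash
mkdir -p pics; cat > h.py <<'E'
import numpy as np, cv2
from plant import ctrl
def save(s,n): cv2.imwrite(f'pics/{n}.png', s['color'][:,:,::-1])
def px2w(s,uv,z):
    K=np.array(s['camera_matrix']);R=np.array(s['R']);t=np.array(s['t'])
    d=R.T@np.linalg.solve(K,[uv[0],uv[1],1.]);c=-R.T@t
    return c+d*(z-c[2])/d[2]
def w2px(s,X):
    p=np.array(s['camera_matrix'])@(np.array(s['R'])@np.array(X,float)+np.array(s['t']));return p[:2]/p[2]
E
python3 - <<'E'
from h import *
np.set_printoptions(precision=4,suppress=True)
o=ctrl.get_obs();print({k:o[k] for k in('clock','tool_pos','orientation','opening')})
for n in('top','scene'):
    s=ctrl.snapshot(n);save(s,n+'0');print(n,-np.array(s['R']).T@s['t'])
    for k in('clacker','leaf','pocket','ball','prism','cups'):
        for f in('search_frame','spot_point'):
            print(k,f,[(round(r['p'],2),np.round(r['centre'],1),px2w(s,r['centre'],0.005 if k=='pocket' else 0)[:2]) for r in getattr(ctrl,f)(s,k)[:4]])
E
```

```text
{'clock': 0.0, 'tool_pos': array([0.2463, 0.6279, 0.2256]), 'orientation': array([179.9052,  -0.0074, -21.4231]), 'opening': 0.08780102930456958}
top [ 0.3081 -0.1178  1.4465]
clacker search_frame [(0.82, array([209.4, 197.8]), array([0.5048, 0.2237])), (0.81, array([227.6, 152.3]), array([0.6527, 0.1745])), (0.69, array([192.3, 274.8]), array([0.265 , 0.2618])), (0.43, array([435.7, 208.5]), array([ 0.4898, -0.4872]))]
clacker spot_point [(0.95, array([195. , 279.2]), array([0.252 , 0.2526])), (0.81, array([217.6, 205.5]), array([0.4811, 0.1965])), (0.77, array([230.5, 153.6]), array([0.6487, 0.165 ]))]
leaf search_frame [(0.69, array([183. , 199.2]), array([0.4981, 0.3063])), (0.67, array([184.6, 277.3]), array([0.2569, 0.2849])), (0.5, array([224.9, 151.5]), array([0.6551, 0.1832]))]Traceback (most recent call last):
  File "<stdin>", line 8, in <module>
ValueError: it knows: ball, clacker, cups, pocket, prism
```

```bash

python3 - <<'E'
from h import *
np.set_printoptions(precision=4,suppress=True)
for n in('top','scene'):
    s=ctrl.snapshot(n);save(s,n+'0');print(n,-np.array(s['R']).T@s['t'])
    for k in('clacker','pocket','ball','prism','cups'):
        for f in('spot_point',):
            print(k,f,[(round(r['p'],2),np.round(r['centre'],1),px2w(s,r['centre'],0.005 if k=='pocket' else 0)[:2]) for r in getattr(ctrl,f)(s,k)[:4]])
E
```

```text
top [ 0.3081 -0.1178  1.4465]
clacker spot_point [(0.68, array([230.8, 155.2]), array([0.6435, 0.1638])), (0.64, array([214.7, 205.3]), array([0.4815, 0.2057]))]
pocket spot_point [(0.77, array([326.2, 192.1]), array([ 0.5319, -0.1428])), (0.16, array([429.3, 208.6]), array([ 0.4884, -0.466 ]))]
ball spot_point [(0.67, array([302.4, 239. ]), array([ 0.3835, -0.0725]))]
prism spot_point [(0.78, array([239.1, 110.7]), array([0.7914, 0.1448]))]
cups spot_point [(0.97, array([429.9, 210. ]), array([ 0.4846, -0.469 ]))]
scene [ 1.0355 -0.8095  0.8158]
clacker spot_point [(0.85, array([325.6, 135.5]), array([0.262 , 0.2537])), (0.78, array([367.5, 161.6]), array([0.4814, 0.1992])), (0.64, array([408.5, 180.7]), array([0.6469, 0.1843]))]
pocket spot_point [(0.75, array([322. , 219.1]), array([ 0.5261, -0.1309]))]
ball spot_point [(0.83, array([300.4, 190.1]), array([ 0.3871, -0.0582]))]
prism spot_point []
cups spot_point [(0.58, array([230.8, 294.6]), array([ 0.4983, -0.4735]))]
```

View pics/top0.png

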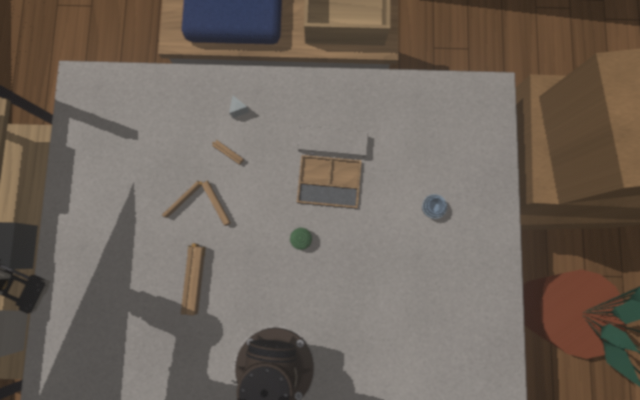

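View pics/scene0.png

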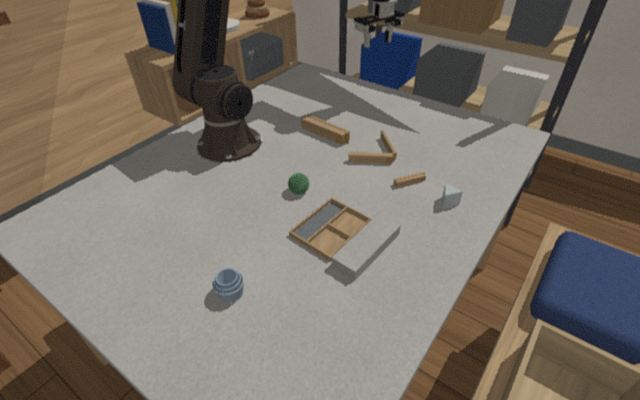

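The top view shows three clacker look-alikes: a long folded one at (193,278), an open V at (205,200), and a short one at (228,152). The V's arms are about 47 px, or roughly 150 mm, so I choose it. The thick board should be the right arm, with the pin at about (204,182). The tray's grey pocket is at (328,194), the ball at (301,239), the cups at (435,207) and the prism at (238,106).

```bash
cat >> h.py <<'E'
def delta(target,yaw=None,o=None):
    "target TCP world -> scaled tool deltas (tool down)"
    from scipy.spatial.transform import Rotation as Ro
    o=o or ctrl.get_obs();R=Ro.from_euler('xyz',o['orientation'],degrees=True)
    d=R.inv().apply(np.array(target)-o['tool_pos'])/.2
    a=0 if yaw is None else -((yaw-o['orientation'][2]+180)%360-180)/360
    return np.round(np.r_[d,a],4)
E
python3 - <<'E'
from h import *
im=cv2.imread('pics/top0.png')[165:235,150:250]
cv2.imwrite('pics/crop.png',cv2.resize(im,None,fx=7,fy=7,interpolation=cv2.INTER_CUBIC))
print(delta([0.5,0.22,0.25],-50))
E
```

```text
[ 1.9257  1.4381 -0.1172  0.0794]
```

View pics/crop.png

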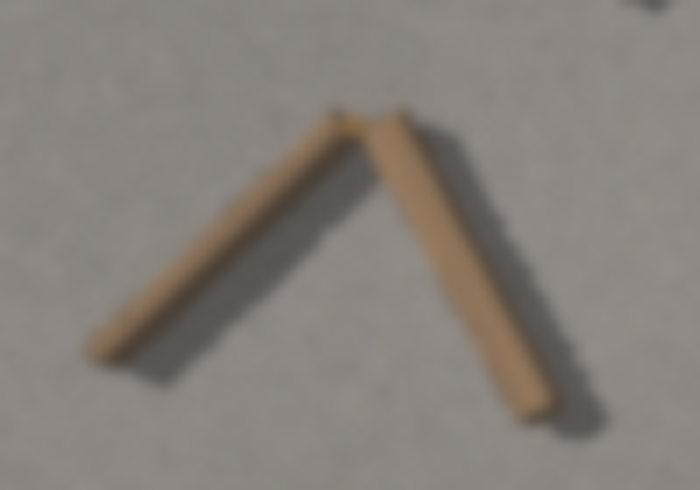

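The crop confirms it: two 150 mm boards joined by a brass pin. The thick board is on the right and the thin one on the left, with q about 1.25.

Call:
carry_out(deltas=[[[0.96,0.72,-0.06,0.119,1],[0.96,0.72,-0.06,0.119,1],[0.96,0.72,-0.06,0.119,1],[0.96,0.72,-0.06,0.119,1],[0.96,0.72,-0.06,0.119,1]]])

```text
clock: 1.3
tool_pos: [0.3735, 0.422, 0.2391]
orientation: [-180.0, 0.0, -64.6]
force: [-0.2, 0.6, 0.7]
opening: 0.0875
gripper_force: 0.0
```

```bash
python3 - <<'E'
from h import *
print(delta([0.5,0.22,0.25],-107),ctrl.get_obs()['tool_pos'],ctrl.get_obs()['orientation'])
E
```

```text
[ 1.1835 -0.1386 -0.0548  0.1177] [0.37352829 0.42198616 0.23909369] [-1.79969879e+02  1.79335661e-02 -6.46257298e+01]
```

Call:
carry_out(deltas=[[[0.98,-0.14,-0.05,0.118,1],[0.98,-0.14,-0.05,0.118,1],[0.98,-0.14,-0.05,0.118,1],[0.98,-0.14,-0.05,0.118,1],[0.98,-0.14,-0.05,0.118,1]]])

```text
clock: 1.8
tool_pos: [0.4852, 0.2557, 0.2492]
orientation: [-180.0, 0.0, -107.4]
force: [-0.3, 1.2, -0.4]
opening: 0.0875
gripper_force: 0.0
```

```bash
python3 - <<'E'
from h import *
print(ctrl.get_obs()['tool_pos'],ctrl.get_obs()['orientation'])
s=ctrl.snapshot('wrist');save(s,'w1');print(s['camera_matrix'],-np.array(s['R']).T@s['t'],s['R'])
for r in ctrl.silhouettes(s,'clacker'):
  print(r['p'],r['centre'],r['mask'].sum())
E
```

```text
[0.48522788 0.25566183 0.24920255] [-1.79951890e+02  7.72064943e-03 -1.07357376e+02]
[[309.70691629   0.         318.43144983]
 [  0.         309.70691629 201.06433389]
 [  0.           0.           1.        ]] [0.46203777 0.17895218 0.40678194] [[-9.54105417e-01  2.99470922e-01  1.39757722e-04]
 [ 2.86306356e-01  9.12026459e-01  2.93660361e-01]
 [ 8.78152762e-02  2.80222955e-01 -9.55909814e-01]]
0.95 [182.4, 153.0] 1569
0.9 [291.9, 156.2] 3889
0.65 [473.6, 129.7] 4778
```

View pics/w1.png

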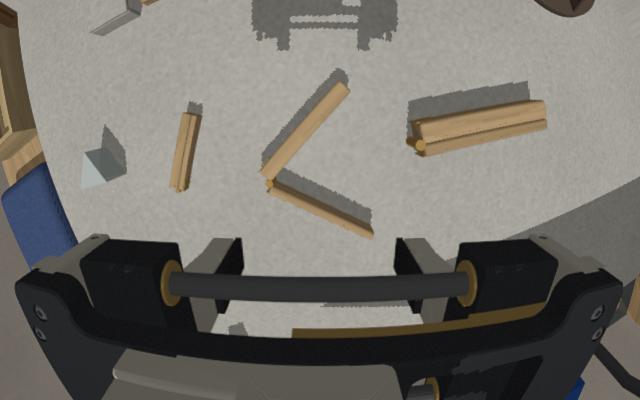

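The wrist view shows the V with its pin at (269,184), the thick board running to (345,90) and the thin board to (372,235). I'll fit the clacker model to the mask.

```bash
cat >> h.py <<'E'
from scipy.optimize import minimize
def proj(s,X):
    K=np.array(s['camera_matrix']);P=np.atleast_2d(X)@np.array(s['R']).T+np.array(s['t'])
    r=np.hypot(P[:,0],P[:,1]);th=np.arctan2(r,P[:,2]);return K[:2,2]+K[0,0]*(th/r)[:,None]*P[:,:2]
def boards(p,z0=0):
    x,y,t,q=p
    box=lambda x0,x1,y0,y1:np.array([[a,b] for a in(x0,x1) for b in(y0,y1)])
    A=box(-.079,.071,-.016,.004)
    B=box(-.157,-.003,0,.012)*[1,1] ; c,sn=np.cos(-q),np.sin(-q)
    B=B@np.array([[c,sn],[-sn,c]])+[.078,.004]
    pin=np.array([[.078+.005*np.cos(a),.004+.005*np.sin(a)] for a in np.linspace(0,6.28,9)])
    R=np.array([[np.cos(t),-np.sin(t)],[np.sin(t),np.cos(t)]])
    return [np.vstack([np.c_[b@R.T+[x,y],np.full(len(b),z0+h)] for h in(0,.034)]) for b in(A,B,pin)]
def render(s,p,z0=0):
    m=np.zeros((1600,2560),np.uint8)
    for b in boards(p,z0):
        cv2.fillConvexPoly(m,cv2.convexHull(np.round((proj(s,b)+.5)*4).astype(np.int32)),1)
    return cv2.resize(m.astype(np.float32),(640,400),interpolation=cv2.INTER_AREA)
def fit(s,mask,p0,z0=0,sc=(.01,.01,.08,.1)):
    cost=lambda v:-(lambda a:np.minimum(a,mask).sum()/np.maximum(a,mask).sum())(render(s,np.array(p0)+v*np.array(sc),z0))
    r=minimize(cost,np.zeros(4),method='Nelder-Mead',options=dict(initial_simplex=np.vstack([np.zeros(4),np.eye(4)]),maxfev=400))
    return np.array(p0)+r.x*np.array(sc),-r.fun
E
python3 - <<'E'
from h import *
s=ctrl.snapshot('wrist')
r=min(ctrl.silhouettes(s,'clacker'),key=lambda r:np.hypot(*(np.array(r['centre'])-[292,156])))
for p0 in ([.481,.2,np.radians(27),1.25],[.485,.205,np.radians(30),1.15]):
    p,i=fit(s,r['mask'],p0);print(p,np.degrees(p[2]),i)
m=render(s,p)>.5; im=s['color'][:,:,::-1].copy()
cs,_=cv2.findContours(m.astype(np.uint8),0,2)
im=cv2.resize(im[60:260,220:420],None,fx=3,fy=3);cv2.drawContours(im,[ (c-[220,60])*3 for c in cs],-1,(0,0,255),1)
cv2.imwrite('pics/fit1.png',im)
np.save('p.npy',p)
th=p[2];R=np.array([[np.cos(th),-np.sin(th)],[np.sin(th),np.cos(th)]])
# grip station along thick board x=38mm; thick outer y=-16, leaf outer
for xs in (.03,.04,.05):
    s_=(.078-xs); yo=[.004+.012/np.cos(p[3])+ (s_+d)*np.tan(p[3]) for d in(-.01,.01)];print(xs,yo, R@[xs,.02]+p[:2])
E
```

```text
[0.48605443 0.20410034 0.53384577 1.27667816] 30.587109501153957 0.9092697501182556
[0.48518804 0.20373913 0.54014853 1.29544141] 30.948231284349113 0.9153271913528442
0.03 [np.float64(0.1826338613780471), np.float64(0.25342234672324165)] [0.50063174 0.23631968]
0.04 [np.float64(0.14723961870544983), np.float64(0.21802810405064438)] [0.50920807 0.24146232]
0.05 [np.float64(0.11184537603285255), np.float64(0.1826338613780471)] [0.51778439 0.24660495]
```

View pics/fit1.png

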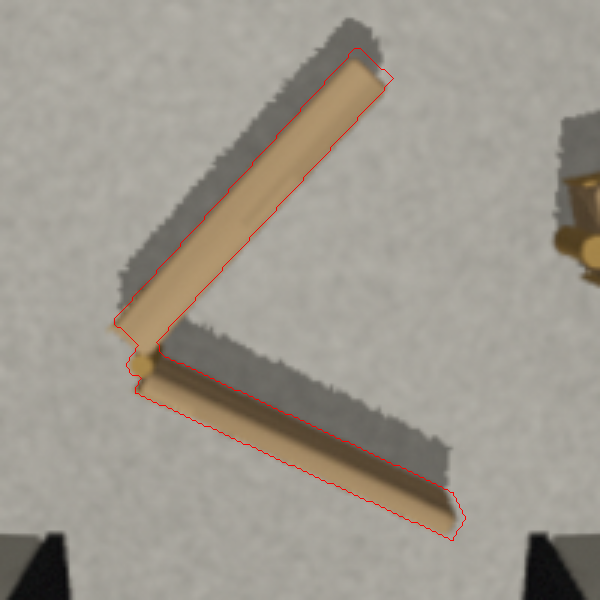

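The fit overlay matches: q is about 1.28 and θ about 31°. I'll grip the thick board at its middle, then use the fixed tray's side wall as a stop to fold the leaf.

Call:
carry_out(deltas=[[[0.267,-0.1,0.5,-0.119,1],[0.267,-0.1,0.5,-0.119,1],[0.267,-0.1,0.5,-0.119,1],[0.267,-0.1,0.5,-0.119,1],[0.267,-0.1,0.5,-0.119,1]]])

```text
clock: 2.5
tool_pos: [0.4861, 0.2035, 0.1478]
orientation: [179.9, -0.0, -63.2]
force: [0.4, 1.4, 0.5]
opening: 0.0878
gripper_force: 0.0
```

Call:
carry_out(deltas=[[[0,0,0,-0.119,1],[0,0,0,-0.119,1],[0,0,0,-0.119,1],[0,0,0,-0.119,1],[0,0,0,-0.119,1]]])

```text
clock: 3.0
tool_pos: [0.4863, 0.2042, 0.1485]
orientation: [-180.0, 0.0, -20.3]
force: [0.5, -0.2, 0.0]
opening: 0.0875
gripper_force: 0.0
```

Call:
carry_out(deltas=[[[0,0,0,-0.119,1],[0,0,0,-0.119,1],[0,0,0,-0.119,1],[0,0,0,-0.119,1],[0,0,0,-0.119,1]]])

```text
clock: 3.5
tool_pos: [0.4863, 0.2043, 0.1485]
orientation: [-180.0, -0.0, 22.5]
force: [0.7, 0.5, 0.2]
opening: 0.0881
gripper_force: 0.0
```

```bash
python3 - <<'E'
from h import *
p=np.load('p.npy');print(ctrl.get_obs()['joint_pos'])
s=ctrl.snapshot('wrist')
rs=ctrl.silhouettes(s,'clacker');print([(r['p'],r['centre'],r['mask'].sum()) for r in rs])
for r in rs:
    pp,i=fit(s,r['mask'],p)
    if i>.3: print(pp,i)
print(delta([.488,.199,.007],np.degrees(p[2])))
E
```

```text
[ 4.41087944e+01  1.05362314e+01 -2.41275225e+01 -9.22272430e-04
 -5.53323475e+01  6.83963469e+01]
[(0.9, [314.2, 162.8], np.int64(5570)), (0.79, [234.1, 319.1], np.int64(799)), (0.61, [412.7, 52.8], np.int64(3176))]
[0.48633482 0.20553529 0.54228078 1.29558269] 0.9045388102531433
[-0.0021  0.0269  0.7078 -0.0242]
```

Call:
carry_out(deltas=[[[0.007,0.023,0.0,-0.024,1],[0.007,0.023,0.24,-0.024,1],[0.007,0.023,0.48,-0.024,1],[0.007,0.023,0.65,-0.024,1],[0.007,0.023,0.705,-0.024,1]]])

```text
clock: 4.1
tool_pos: [0.4876, 0.1982, 0.0043]
orientation: [179.9, 0.3, 30.3]
force: [-0.4, -0.0, 0.3]
opening: 0.0872
gripper_force: 0.0
```

Call:
carry_out(deltas=[[[0,0,0,0,-1],[0,0,0,0,-1],[0,0,0,0,-1],[0,0,0,0,-1],[0,0,0,0,-1]]])

```text
clock: 4.6
tool_pos: [0.4903, 0.1996, 0.0087]
orientation: [-180.0, -0.1, 30.4]
force: [-0.8, -1.1, 0.5]
opening: 0.0535
gripper_force: 0.0
```

Call:
carry_out(deltas=[[[0,0,0,0,-1],[0,0,0,0,-1],[0,0,0,0,-1],[0,0,-0.15,0,-1],[0,0,-0.25,0,-1]]])

```text
clock: 5.1
tool_pos: [0.4898, 0.1991, 0.0584]
orientation: [180.0, 0.0, 30.4]
force: [-0.6, 0.0, 0.1]
opening: 0.0132
gripper_force: 0.0
```

```bash
python3 - <<'E'
from h import *
s=ctrl.snapshot('top')
b=s['color'].astype(float)
r=ctrl.silhouettes(s,'pocket');print([(x['p'],x['centre'],x['mask'].sum()) for x in r])
r=ctrl.spot_point(s,'pocket');print([(x['p'],px2w(s,x['centre'],.005)) for x in r])
im=s['color'][120:220,285:385,::-1];cv2.imwrite('pics/tray.png',cv2.resize(im,None,fx=6,fy=6,interpolation=cv2.INTER_CUBIC))
print(ctrl.get_obs()['joint_pos'])
E
```

```text
[(0.89, [329.8, 164.9], np.int64(4606))]
[(0.88, array([ 0.53942965, -0.13855453,  0.005     ]))]
[ 4.33974764e+01  1.68969989e+01 -2.98392972e+01  6.87932435e-03
 -4.30989047e+01  7.70231760e+01]
```

View pics/tray.png

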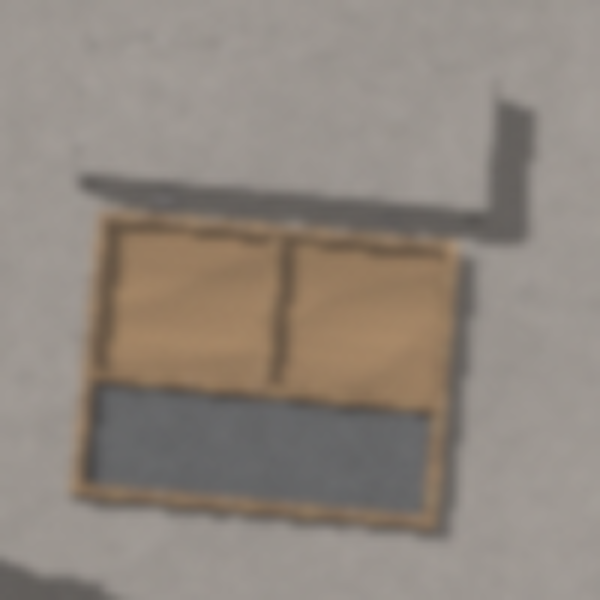

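I lifted before the fingers had met the board, since they close at about 80 mm/s. I'll open and go back down. In the crop, the tray's left outer wall runs from (302.5,155.5) to (297,203) in full-image pixels.

Call:
carry_out(deltas=[[[0,0,0,0,0.3],[0,0,0,0,0.3],[0,0,0,0,0.3],[0,0,0,0,0.3],[0,0,0,0,0.3]]])

```text
clock: 5.75
tool_pos: [0.4896, 0.199, 0.0572]
orientation: [180.0, 0.0, 30.4]
force: [-0.3, -0.6, -0.4]
opening: 0.0372
gripper_force: 0.0
```

```bash
python3 - <<'E'
from h import *
s=ctrl.snapshot('top')
for uv in((302.5,155.5),(297.2,202.8),(358.3,208),(362,160)): print(px2w(s,uv,.019))
p=np.load('p.npy')
s=ctrl.snapshot('wrist');save(s,'w2')
rs=ctrl.silhouettes(s,'clacker');print([(r['p'],r['centre'],r['mask'].sum()) for r in rs])
for r in rs:
    pp,i=fit(s,r['mask'],p)
    if i>.2: print(pp,i)
print(ctrl.get_obs()['tool_pos'],ctrl.get_obs()['opening'])
E
```

```text
[ 0.64418957 -0.06532184  0.019     ]
[ 0.4938127  -0.05355715  0.019     ]
[ 0.48263284 -0.24300192  0.019     ]
[ 0.63472362 -0.25257393  0.019     ]
[(0.74, [305.9, 164.3], np.int64(9825)), (0.71, [469.1, 61.3], np.int64(5263))]
[0.48669603 0.20371351 0.54906829 1.30855787] 0.842164933681488
[0.48974143 0.19912306 0.05741631] 0.048701089277164496
```

View pics/w2.png

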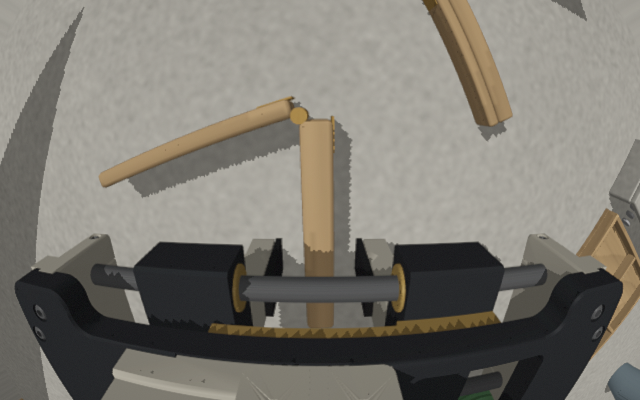

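The thick board at (317,180) is still in place and centred between the fingers. I'll descend, then close fully before lifting.

Call:
carry_out(deltas=[[[0,0,0.2,0,0.3],[0,0,0.245,0,0.3],[0,0,0.245,0,-1],[0,0,0.245,0,-1],[0,0,0.245,0,-1]]])

```text
clock: 6.4
tool_pos: [0.4905, 0.1997, 0.0097]
orientation: [-180.0, -0.1, 30.4]
force: [0.1, 0.2, 1.4]
opening: 0.0384
gripper_force: 0.0
```

Call:
carry_out(deltas=[[[0,0,0,0,-1],[0,0,0,0,-1],[0,0,0,0,-1],[0,0,0,0,-1],[0,0,0,0,-1]]])

```text
clock: 6.9
tool_pos: [0.4901, 0.1995, 0.0092]
orientation: [-180.0, -0.1, 30.4]
force: [-1.5, 0.3, 6.8]
opening: 0.0194
gripper_force: 29.9
```

Gripped at 19.4 mm. Next I lift and carry it to beside the tray's left wall, turning by −140°.

Call:
carry_out(deltas=[[[0,0,-0.2,0,-1],[0,0,-0.25,0.02,-1],[-0.07,0.12,-0.25,0.044,-1],[-0.14,0.25,-0.25,0.067,-1],[-0.2,0.35,-0.25,0.09,-1]]])

```text
clock: 7.4
tool_pos: [0.4901, 0.1173, 0.0584]
orientation: [180.0, 0.0, -2.3]
force: [-0.6, 0.7, -1.6]
opening: 0.02
gripper_force: 29.9
```

Call:
carry_out(deltas=[[[0,0,0,0.023,-1],[0,0,0,0.046,-1],[0,0,0,0.069,-1],[0,0,0,0.092,-1],[0,0,0,0.115,-1]]])

```text
clock: 7.9
tool_pos: [0.4903, 0.1183, 0.0583]
orientation: [180.0, 0.0, -43.7]
force: [0.1, 0.5, -2.8]
opening: 0.0198
gripper_force: 29.9
```

Call:
carry_out(deltas=[[[0,0,0,0.023,-1],[0,0,0,0.046,-1],[0,0,0,0.069,-1],[0,0,0,0.092,-1],[0,0,0,0.115,-1]]])

```text
clock: 8.4
tool_pos: [0.4902, 0.1183, 0.0582]
orientation: [180.0, -0.0, -85.1]
force: [-0.5, 0.2, -1.7]
opening: 0.0198
gripper_force: 29.9
```

```bash
python3 - <<'E'
from h import *
s=ctrl.snapshot('wrist');save(s,'w3')
o=ctrl.get_obs();print(o['tool_pos'],o['orientation'],o['joint_pos'],o['opening'])
z0=o['tool_pos'][2]-.0092
th=np.radians(o['orientation'][2]+.4);R=np.array([[np.cos(th),-np.sin(th)],[np.sin(th),np.cos(th)]])
p0=[*(o['tool_pos'][:2]-R@[0,-.006]),th,1.29];print(p0,np.degrees(th))
for r in ctrl.silhouettes(s,'clacker'):
    print(r['p'],r['centre']);pp,i=fit(s,r['mask'],p0,z0)
    if i>.2: print(pp,np.degrees(pp[2:]),i)
print([(x['p'],x['centre']) for x in ctrl.spot_point(s,'pocket')])
E
```

```text
[0.49019612 0.11827394 0.05822618] [ 1.79943346e+02 -1.57335721e-02 -8.56500443e+01] [ 3.59076370e+01  1.49909689e+01 -3.28398037e+01 -2.41697296e-02
 -4.22257397e+01 -3.15397834e+01] 0.020104954531526605
[np.float64(0.49617550914213643), np.float64(0.11877078021758718), np.float64(-1.4878939610822377), 1.29] -85.25004433301459
0.9 [139.5, 240.5]
0.73 [299.3, 168.2]
[ 0.49690847  0.11845247 -1.47935657  1.29197536] [-84.7608879   74.02473526] 0.7670218348503113
0.65 [462.8, 377.7]
[(0.35, [34.0, 215.6])]
```

View pics/w3.png

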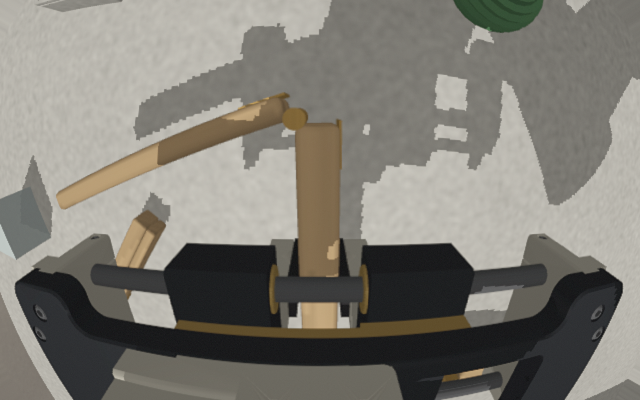

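The wrist view shows the clacker held with the V unchanged (q about 1.29), its pin at (293,118) and the ball at (500,5). I'll work out the waypoints for folding against the wall.

```bash
cat > wp.py <<'E'
from h import *
phi=-4.
def tcp(pin,th):
    t=np.radians(th);return np.array(pin)+np.array([[np.cos(t),-np.sin(t)],[np.sin(t),np.cos(t)]])@[-.078,-.010]
E
python3 - <<'E'
from wp import *
s=ctrl.snapshot('wrist')
print(proj(s,[[.494,-.0536,.019],[.644,-.0653,.019]]))
print(delta([*tcp([.475,.005],-110),.0583],-110.5),'down',(.0583-.011)/.2)
yaw=-110.5;c,sn=np.cos(np.radians(yaw)),np.sin(np.radians(yaw));R=np.array([[c,sn],[sn,-c]])
a=tcp([.475,.005],-110)
print('in',R.T@np.array([0,-.035])/.2)
b=tcp([.475,-.030],-110)
for th in range(-110,-168,-6): print(th,R.T@(tcp([.475,-.030],th)-b)/.2,(-110-th)/360)
E
```

```text
[[338.59298295 -25.24917954]
 [133.98054875 -29.73846832]]
[0.1834 0.0085 0.0005 0.0721] down 0.23649999999999996
in [ 0.16391763 -0.06128629]
-110 [0. 0.] 0.0
-116 [-0.00344798 -0.04101148] 0.016666666666666666
-122 [-0.00259021 -0.0821587 ] 0.03333333333333333
-128 [ 0.00256392 -0.12299086] 0.05
-134 [ 0.01195794 -0.16306058] 0.06666666666666667
-140 [ 0.02548892 -0.20192885] 0.08333333333333333
-146 [ 0.04300862 -0.23916982] 0.1
-152 [ 0.06432509 -0.27437548] 0.11666666666666667
-158 [ 0.08920478 -0.3071601 ] 0.13333333333333333
-164 [ 0.11737509 -0.33716448] 0.15
```

Call:
carry_out(deltas=[[[0.1,0.005,0,0.024,-1],[0.183,0.008,0,0.048,-1],[0.183,0.008,0,0.072,-1],[0.183,0.008,0.15,0.072,-1],[0.183,0.008,0.23,0.072,-1]]])

```text
clock: 9.1
tool_pos: [0.4921, 0.0816, 0.0115]
orientation: [180.0, 0.0, -110.5]
force: [0.1, -0.0, -3.2]
opening: 0.0198
gripper_force: 29.9
```

Call:
carry_out(deltas=[[[0.05,-0.019,0.003,0,-1],[0.1,-0.037,0.003,0,-1],[0.14,-0.053,0.003,0,-1],[0.164,-0.061,0.003,0,-1],[0.164,-0.061,0.003,0,-1]]])

```text
clock: 9.6
tool_pos: [0.4925, 0.0462, 0.0126]
orientation: [-180.0, 0.0, -110.7]
force: [0.3, 0.3, -2.1]
opening: 0.0197
gripper_force: 29.9
```

```bash
cat > look.py <<'E'
from h import *
import sys
def see(q0,off=(0,-.006),cams=('wrist',),dth=.5,zt=.0092):
    o=ctrl.get_obs();print(o['clock'],o['tool_pos'],o['orientation'],o['opening'],o['force'])
    z0=max(0,o['tool_pos'][2]-zt)
    th=np.radians(o['orientation'][2]+dth);R=np.array([[np.cos(th),-np.sin(th)],[np.sin(th),np.cos(th)]])
    p0=[*(o['tool_pos'][:2]-R@off),th,q0];print('exp',np.round(p0,4))
    s=ctrl.snapshot('wrist')
    for r in ctrl.silhouettes(s,'clacker'):
        a=[fit(s,r['mask'],[*p0[:3],q],z0) for q in(q0,q0-.4)]
        pp,i=max(a,key=lambda v:v[1])
        if i>.2: print(np.round(pp,4),np.degrees(pp[2:]),i)
    return s
E
python3 - <<'E'
from look import *
s=see(1.29)
print(proj(s,[[.494,-.0536,.019],[.644,-.0653,.019]]));save(s,'w4')
E
```

```text
9.6 [0.49249756 0.0462166  0.01257068] [-1.79962933e+02  4.36198696e-02 -1.10744705e+02] 0.01971685206374626 [ 0.29175641  0.32392196 -2.11530658]
exp [ 0.4981  0.0441 -1.9241  1.29  ]
[ 0.4988  0.0437 -1.9272  1.2064] [-110.42242881   69.12120571] 0.7675890326499939
[[244.49298934  85.01098294]
 [ 50.4292159  177.28642353]]
```

View pics/w4.png

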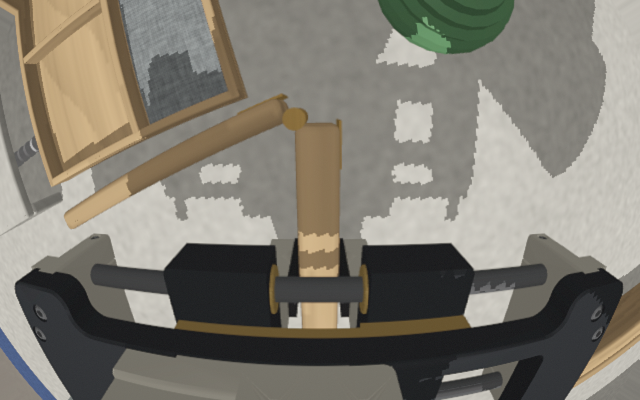

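The wrist view shows the leaf, from (285,100) to (70,220), lying parallel to and just off the tray's side wall, from (245,97) to (50,185). I'll swing the thick board about the pin.

Call:
carry_out(deltas=[[[-0.003,-0.041,0,0.017,-1],[-0.003,-0.082,0,0.033,-1],[0.003,-0.123,0,0.05,-1],[0.012,-0.163,0,0.067,-1],[0.025,-0.202,0,0.083,-1]]])

```text
clock: 10.2
tool_pos: [0.5289, 0.0283, 0.0122]
orientation: [-180.0, 0.0, -140.8]
force: [1.1, -0.0, -1.4]
opening: 0.0198
gripper_force: 29.9
```

```bash
python3 - <<'E'
from look import *
s=see(.85)
from wp import *
yaw=-140.5;c,sn=np.cos(np.radians(yaw)),np.sin(np.radians(yaw));R=np.array([[c,sn],[sn,-c]])
b=tcp([.475,-.030],-140)
for th in range(-145,-170,-5): print(th,R.T@(tcp([.475,-.030],th)-b)/.2,(-140-th)/360)
E
```

```text
10.2 [0.52887603 0.02834344 0.0121549 ] [-1.79990813e+02  2.80886025e-02 -1.40778811e+02] 0.019832384936809142 [ 1.06393266 -0.04155523 -1.37262121]
exp [ 0.5327  0.0237 -2.4483  0.85  ]
[ 0.5327  0.0227 -2.451   0.8112] [-140.43186688   46.47775109] 0.7473669648170471
-145 [-0.00317189 -0.03415463] 0.013888888888888888
-150 [-0.00335494 -0.06845573] 0.027777777777777776
-155 [-0.00054776 -0.10264226] 0.041666666666666664
-160 [ 0.0052283  -0.13645405] 0.05555555555555555
-165 [ 0.01392927 -0.16963375] 0.06944444444444445
```

Folding works: q is now 46°. Continuing.

Call:
carry_out(deltas=[[[-0.003,-0.034,0,0.014,-1],[-0.003,-0.068,0,0.028,-1],[0,-0.102,0,0.042,-1],[0.005,-0.136,0,0.055,-1],[0.014,-0.17,0,0.069,-1]]])

```text
clock: 10.8
tool_pos: [0.5477, 0.0003, 0.012]
orientation: [180.0, 0.0, -165.4]
force: [0.6, 0.5, -2.3]
opening: 0.0201
gripper_force: 29.9
```

```bash
python3 - <<'E'
from look import *
s=see(.45)
E
```

```text
10.8 [5.47690556e-01 2.51081301e-04 1.20459630e-02] [ 1.79996603e+02  6.47879722e-03 -1.65387478e+02] 0.020082898937471082 [ 0.62046763  0.46705681 -2.27518292]
exp [ 0.5493 -0.0055 -2.8778  0.45  ]
[ 0.5498 -0.0063 -2.8836  0.3848] [-165.21548348   22.04843981] 0.652087390422821
```

q is now 22°. I'll back off the wall, set it down, release with a small opening, then straddle both boards and squeeze.

Call:
carry_out(deltas=[[[0.04,0.15,0,0,-1],[0.09,0.35,0,0,-1],[0.093,0.437,0,0,-1],[0.093,0.437,0.014,0,-1],[0.093,0.437,0.014,0,-0.15]]])

```text
clock: 11.4
tool_pos: [0.5076, 0.0807, 0.0092]
orientation: [180.0, 0.0, -165.1]
force: [-0.0, -0.2, 0.0]
opening: 0.0238
gripper_force: 0.0
```

Call:
carry_out(deltas=[[[0,0,0,0,-0.15],[0,0,0,0,-0.15],[0,0,0,0,-0.15],[0,0,-0.15,0,-0.15],[0,0,-0.3,0,-0.15]]])

```text
clock: 11.9
tool_pos: [0.5072, 0.0789, 0.0691]
orientation: [-180.0, -0.1, -165.4]
force: [1.3, 0.5, 0.1]
opening: 0.0373
gripper_force: 0.0
```

Call:
carry_out(deltas=[[[0.05,-0.11,0,0,1],[0.05,-0.11,0,0,1],[0.05,-0.11,0,0,1],[0.05,-0.11,0,0,1],[0.05,-0.11,0,0,1]]])

```text
clock: 12.4
tool_pos: [0.5036, 0.0562, 0.0688]
orientation: [-180.0, -0.0, -165.4]
force: [-0.7, -0.1, -0.4]
opening: 0.0717
gripper_force: 0.0
```

```bash
python3 - <<'E'
from look import *
s=see(.4,off=(.01,.016),zt=1)
E
```

```text
12.4 [0.50359753 0.05618058 0.06879527] [-1.79989730e+02 -3.54555196e-02 -1.65408225e+02] 0.0716672284397895 [-0.69898608 -0.14699013 -0.39178788]
exp [ 0.5091  0.0742 -2.8782  0.4   ]
[ 0.5079  0.0755 -2.8702  0.4095] [-164.45145098   23.46197249] 0.826158344745636
```

Call:
carry_out(deltas=[[[0,0,0,0,1],[0,0,0,0,1],[0,0,0.15,0,1],[0,0,0.28,0,1],[0,0,0.295,0,1]]])

```text
clock: 13.0
tool_pos: [0.5017, 0.0552, 0.0077]
orientation: [-180.0, -0.3, -165.4]
force: [-0.7, 0.3, 0.2]
opening: 0.0878
gripper_force: 0.0
```

Call:
carry_out(deltas=[[[0,0,0,0,-1],[0,0,0,0,-1],[0,0,0,0,-1],[0,0,0,0,-1],[0,0,0,0,-1]]])

```text
clock: 13.5
tool_pos: [0.5043, 0.0565, 0.011]
orientation: [180.0, 0.1, -165.4]
force: [-1.1, 2.4, 1.9]
opening: 0.0535
gripper_force: 1.3
```

Call:
carry_out(deltas=[[[0,0,0,0,-1],[0,0,0,0,-1],[0,0,0,0,-1],[0,0,0,0,-1],[0,0,0,0,-1]]])

```text
clock: 14.0
tool_pos: [0.5037, 0.0562, 0.0103]
orientation: [180.0, 0.0, -165.4]
force: [-2.4, 2.1, 4.9]
opening: 0.0317
gripper_force: 30.0
```

```bash
python3 - <<'E'
from look import *
s=see(.05,off=(.01,0),zt=1)
E
```

```text
14.0 [0.50374702 0.05615871 0.01033589] [ 1.79998284e+02  1.70722837e-02 -1.65406571e+02] 0.031706920986682784 [-2.37845875  2.09909171  4.8530525 ]
exp [ 0.5134  0.0588 -2.8782  0.05  ]
[ 0.5123  0.0587 -2.8649  0.0171] [-164.14391226    0.9782912 ] 0.6751100420951843
```

Folded: the opening is 31.7 mm and q is about 0. I'll regrasp higher and centred, so the fingers clear the pocket walls.

Call:
carry_out(deltas=[[[0,0,0,0,0.1],[0,0,0,0,0.1],[0,0,0,0,0.1],[-0.05,0,-0.038,0,0.1],[-0.05,0,-0.038,0,-1]]])

```text
clock: 14.6
tool_pos: [0.5155, 0.0593, 0.0189]
orientation: [-180.0, 0.1, -165.4]
force: [-0.2, 0.6, 0.6]
opening: 0.044
gripper_force: 0.0
```

Call:
carry_out(deltas=[[[0,0,0,0,-1],[0,0,0,0,-1],[0,0,0,0,-1],[0,0,0,0,-1],[0,0,0,0,-1]]])

```text
clock: 15.1
tool_pos: [0.5133, 0.0585, 0.0177]
orientation: [-180.0, 0.0, -165.4]
force: [0.4, -0.6, 0.6]
opening: 0.0312
gripper_force: 30.0
```

```bash
python3 - <<'E'
from look import *
s=see(.05,off=(0,0),zt=1)
E
```

```text
15.1 [0.513271   0.05854793 0.01774874] [-1.79997808e+02  1.02839881e-03 -1.65415214e+02] 0.031186810471826205 [ 0.4199416  -0.63178423  0.56875156]
exp [ 0.5133  0.0585 -2.8783  0.05  ]
[ 0.5124  0.0571 -2.8904 -0.0097] [-165.61031115   -0.55438204] 0.7399194836616516
```

Call:
carry_out(deltas=[[[0,0,-0.2,0,-1],[0,0,-0.4,-0.02,-1],[-0.02,-0.1,-0.5,-0.04,-1],[-0.02,-0.2,-0.5,-0.063,-1],[-0.02,-0.256,-0.5,-0.086,-1]]])

```text
clock: 15.7
tool_pos: [0.53, 0.0092, 0.1183]
orientation: [180.0, 0.0, -134.1]
force: [0.3, 0.5, -3.4]
opening: 0.031
gripper_force: 30.0
```

Call:
carry_out(deltas=[[[0,0,0,-0.023,-1],[0,0,0,-0.046,-1],[0,0,0,-0.069,-1],[0,0,0,-0.092,-1],[0,0,0,-0.112,-1]]])

```text
clock: 16.2
tool_pos: [0.5292, 0.0099, 0.1171]
orientation: [179.9, -0.0, -93.8]
force: [0.7, 0.6, -1.8]
opening: 0.0314
gripper_force: 30.0
```

```bash
python3 - <<'E'
from h import *
o=ctrl.get_obs();print(o['tool_pos'],o['orientation'],o['joint_pos'])
s=ctrl.snapshot('wrist');save(s,'w5')
print([(x['p'],x['centre']) for x in ctrl.spot_point(s,'pocket')])
def ray(uv,z):
    K=np.array(s['camera_matrix']);R=np.array(s['R']);d=(np.array(uv)-K[:2,2])/K[0,0];th=np.hypot(*d)
    v=R.T@np.r_[d/th*np.sin(th),np.cos(th)];c=-R.T@s['t'];return c+v*(z-c[2])/v[2]
for x in ctrl.spot_point(s,'pocket'): print(ray(x['centre'],.005))
# expected pocket corners
P=np.array([.535,-.14]);a=np.radians(-4);X=np.array([np.cos(a),np.sin(a)]);Y=np.array([-X[1],X[0]])
im=s['color'][:,:,::-1].copy()
for i,j in((-1,-1),(-1,1),(1,1),(1,-1)):
    for z in (.005,.019):
        u=proj(s,np.r_[P+i*.028*X+j*.09*Y,z])[0];print(i,j,z,u)
        cv2.circle(im,tuple(int(v) for v in u),2,(0,0,255) if z<.01 else (255,0,0),-1)
cv2.imwrite('pics/w5m.png',im)
E
```

```text
[0.52923862 0.0098515  0.11714955] [ 1.79912694e+02 -1.52332002e-02 -9.38238207e+01] [ 2.22916975e+01  1.27348725e+01 -2.60389014e+01 -3.17113835e-02
 -5.13113283e+01 -2.60956890e+01]
[(0.86, [311.9, 20.8])]
[ 0.52447783 -0.14924469  0.005     ]
-1 -1 0.005 [332.55488448 -55.81081171]
-1 -1 0.019 [333.26046743 -63.09651912]
-1 1 0.005 [332.67939918 133.11323949]
-1 1 0.019 [333.49185846 134.44018486]
1 1 0.005 [268.49315334 133.54283612]
1 1 0.019 [265.88557825 134.91067184]
1 -1 0.005 [270.5743462  -54.34288612]
1 -1 0.019 [268.39376798 -61.4496835 ]
```

View pics/w5m.png

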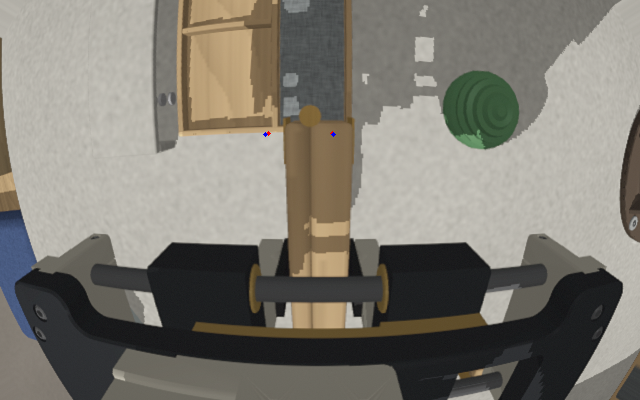

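The wrist view shows the folded clacker, with its pin at (310,117). The pocket lies ahead between columns 279 and 346, and the tray's near outer edge is at about row 133. I'll measure these edges.

```bash
python3 - <<'E'
from h import *
np.set_printoptions(precision=4,suppress=True,linewidth=200)
s=ctrl.snapshot('wrist');c=s['color'].astype(int)
sat=(c[:,:,0]-c[:,:,2])
def ray(uv,z):
    K=np.array(s['camera_matrix']);R=np.array(s['R']);d=(np.array(uv)-K[:2,2])/K[0,0];th=np.hypot(*d)
    v=R.T@np.r_[d/th*np.sin(th),np.cos(th)];cc=-R.T@s['t'];return (cc+v*(z-cc[2])/v[2])[:2]
for r in(10,25,40,55):
    m=sat[r-1:r+2].mean(0)
    print(r,'L',m[270:286].round(),'R',m[338:358].round())
for col in(200,230,250): print(col,sat[120:142,col-2:col+3].mean(1).round())
for uv in((346,10),(352,10),(346.5,55),(353,55),(279,10),(279,55),(274,10),(274,55)):print(uv,ray(uv,.019))
for uv in((200,135),(230,133.5),(250,132.5)):print(uv,ray(uv,.019))
E
```

```text
10 L [47. 47. 48. 48. 48. 46. 40. 39. 35.  1. -3. -3. -2. -2. -3. -3.] R [-2. -2. -3. -1. 25. 36. 43. 47. 47. 48. 49. 42. 23.  8.  8.  8.  9.  9.  9.  8.]
25 L [43. 47. 49. 48. 48. 46. 39. 37. 36.  3. -3. -2. -2. -2. -2. -3.] R [-3. -2. -3. -3. 13. 41. 39. 46. 47. 48. 49. 48. 29. 12.  8.  8.  8.  8.  8.  8.]
40 L [45. 47. 47. 49. 49. 48. 38. 37. 30.  9. -2. -2. -2. -2. -3. -2.] R [-2. -3. -3. -3.  9. 31. 39. 44. 48. 48. 49. 50. 40.  9.  8.  9.  9.  8.  9.  9.]
55 L [45. 47. 49. 48. 50. 48. 42. 39. 29. 11. -2. -3. -2. -2. -2. -2.] R [-3. -2. -3. -3.  8. 27. 40. 43. 49. 49. 49. 49. 40. 20.  8.  8.  9.  9.  8.  9.]
200 [67. 56. 48. 48. 48. 48. 48. 48. 47. 46. 47. 64. 68. 69. 69. 59. 29. 10. 11. 11. 11. 11.]
230 [50. 50. 50. 50. 50. 51. 51. 48. 48. 62. 67. 67. 67. 61. 31. 11. 10. 10. 11. 11. 11. 11.]
250 [51. 52. 51. 52. 52. 51. 48. 50. 61. 67. 67. 69. 66. 26. 12. 10. 11. 10. 10. 10. 11. 10.]
(346, 10) [ 0.4949 -0.1531]
(352, 10) [ 0.4899 -0.153 ]
(346.5, 55) [ 0.4977 -0.1135]
(353, 55) [ 0.4924 -0.1133]
(279, 10) [ 0.5496 -0.1577]
(279, 55) [ 0.5523 -0.118 ]
(274, 10) [ 0.5537 -0.1583]
(274, 55) [ 0.5564 -0.1185]
(200, 135) [ 0.6272 -0.0591]
(230, 133.5) [ 0.5997 -0.057 ]
(250, 132.5) [ 0.5822 -0.0559]
```

Pocket width measures 55.9 mm, which matches. Its centre is at about (0.525, −0.1465) with axis about −3.9°. Moving over it now.

Call:
carry_out(deltas=[[[0.2,-0.008,0,0,-1],[0.42,-0.016,0,0,-1],[0.64,-0.025,0,0,-1],[0.782,-0.031,0,0,-1],[0.782,-0.031,0,0,-1]]])

```text
clock: 16.9
tool_pos: [0.5242, -0.1493, 0.1174]
orientation: [179.9, -0.0, -94.5]
force: [-0.0, 0.6, -2.9]
opening: 0.0312
gripper_force: 30.0
```

```bash
python3 - <<'E'
from look import *
s=see(.02,off=(0,0),dth=0,zt=.0177)
print(delta([.525,-.1465,.0237],-93.9))
E
```

```text
16.9 [ 0.5241609  -0.14926698  0.11737598] [ 1.79943855e+02 -1.64450320e-02 -9.45279517e+01] 0.0312230820613596 [-0.03959669  0.62035933 -2.90056841]
exp [ 0.5242 -0.1493 -1.6498  0.02  ]
[ 0.5244 -0.1518 -1.6465  0.0083] [-94.33524344   0.47498318] 0.7429379820823669
[ 0.5402 -0.1463 -1.7879 -0.157 ] [-102.44057891   -8.99753201] 0.3726453483104706
[-0.0027 -0.0025  0.4689 -0.0014]
```

Call:
carry_out(deltas=[[[-0.015,-0.002,0.15,-0.001,-1],[-0.015,-0.002,0.3,-0.001,-1],[-0.015,-0.002,0.4,-0.001,-1],[-0.015,-0.002,0.44,-0.001,-1],[-0.015,-0.002,0.44,-0.001,-1]]])

```text
clock: 17.5
tool_pos: [0.525, -0.1427, 0.0289]
orientation: [179.9, -0.0, -93.8]
force: [-0.2, -0.2, -2.7]
opening: 0.0314
gripper_force: 30.0
```

Call:
carry_out(deltas=[[[0,0,0.012,0,-1],[0,0,0.024,0,-1],[0,0,0.028,0,-1],[0,0,0.028,0,-1]]])

```text
clock: 17.9
tool_pos: [0.5258, -0.1435, 0.0246]
orientation: [-180.0, 0.0, -93.8]
force: [-0.0, -0.4, -2.4]
opening: 0.0312
gripper_force: 30.0
```

Call:
carry_out(deltas=[[[0,0,0.005,0,-1],[0,0,0.01,0,-1],[0,0,0.01,0,-1]]])

```text
clock: 18.2
tool_pos: [0.5257, -0.1435, 0.0227]
orientation: [-180.0, -0.0, -93.8]
force: [-1.3, 1.5, 4.6]
opening: 0.0312
gripper_force: 30.0
```

```bash
python3 - <<'E'
from look import *
s=see(.02,off=(0,0),dth=0,zt=.0177);save(s,'w6')
E
```

```text
18.2 [ 0.52574888 -0.14350011  0.02273246] [-1.79972894e+02 -5.00606175e-03 -9.37677043e+01] 0.031156545662279315 [-1.31194481  1.46787102  4.59573625]
exp [ 0.5257 -0.1435 -1.6366  0.02  ]
[ 0.5266 -0.146  -1.6396 -0.0044] [-93.94013079  -0.25122217] 0.7377926111221313
```

It touched the floor at the expected height (+4.6 N). Releasing with a small opening, then retreating straight up.

Call:
carry_out(deltas=[[[0,0,0,0,0.05],[0,0,0,0,0.05],[0,0,0,0,0.05],[0,0,0,0,0.05],[0,0,0,0,0.05]]])

```text
clock: 18.8
tool_pos: [0.5255, -0.1435, 0.022]
orientation: [180.0, -0.0, -93.8]
force: [0.2, -0.4, 0.1]
opening: 0.0462
gripper_force: 0.0
```

Call:
carry_out(deltas=[[[0,0,-0.1,0,0.05],[0,0,-0.25,0,0.05],[0,0,-0.45,0,0.05],[0,0,-0.65,0,0.05],[0,0,-0.8,0,0.05]]])

```text
clock: 19.3
tool_pos: [0.5261, -0.1435, 0.1849]
orientation: [-179.9, -0.0, -93.8]
force: [0.6, -0.4, 0.3]
opening: 0.0459
gripper_force: 0.0
```

Call:
carry_out(deltas=[[[-0.25,0,0,0,0.05],[-0.5,0,0,0,0.05],[-0.7,0,0,0,0.05],[-0.7,0,0,0,0.05],[-0.7,0,0,0,0.05]]])

```text
clock: 19.8
tool_pos: [0.5347, -0.0029, 0.1821]
orientation: [180.0, -0.0, -93.7]
force: [-0.5, -1.0, -0.3]
opening: 0.0459
gripper_force: 0.0
```

```bash
python3 - <<'E'
from h import *
s=ctrl.snapshot('wrist');save(s,'w7')
for r in ctrl.silhouettes(s,'clacker'):
    a,i=fit(s,r['mask'],[.526,-.146,-1.637,.03],.005)
    if i>.2: print(a,np.degrees(a[2:]),i)
print(ctrl.get_obs()['tool_pos'])
t=ctrl.snapshot('top')
for k in('ball','prism','cups'):print(k,[(r['p'],r['centre']) for r in ctrl.spot_point(t,k)[:1]])
E
```

```text
[ 0.52637447 -0.14754502 -1.63906397 -0.00278041] [-93.91144795  -0.15930556] 0.974879801273346
[ 0.53456028 -0.00424174  0.18199978]
ball [(0.98, [303.7, 237.8])]
prism [(0.63, [240.0, 112.4])]
cups [(0.57, [428.1, 206.7])]
```

View pics/w7.png

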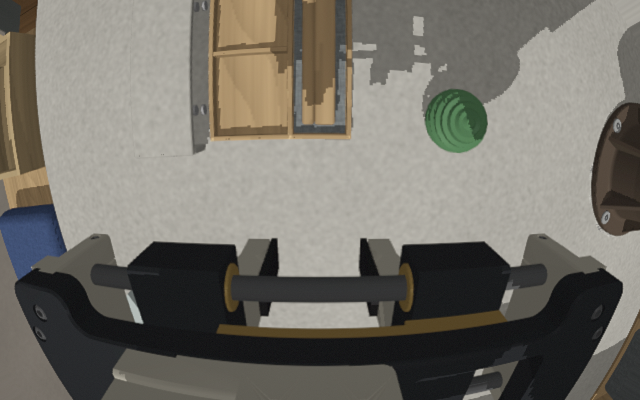

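The clacker, at columns 302 to 337 and ending at row 124, lies folded inside the pocket with clearance all round. The fit gives q ≈ 0 with 0.97 overlap. The ball, prism and cups have not moved.

```bash
python3 -c "
from plant import ctrl
print(ctrl.close_job())"
```

```text
the job is handed in; nothing more can be done
None
```

The clacker is folded shut and standing on edge on the floor of the tray's long pocket, released, with the ball, prism and cups where they were; the job was handed in at about 20 s of the 54 s limit.

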